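# Restock the tomato trays on the market stall

## Task

Four loose tomatoes, each of a different kind, lie among other things along the robot's side of the counter. Put each one on the tray that already shows two of its kind, in the middle of that tray's white paper round and the same way up as it lies now. Set them down gently, because they bruise when dropped or pressed hard, and leave the loose onion and the potato where they are.

Things in the scene. Friction and masses are not known exactly. Their poses are not given: they have to be found in the camera images.
- beef_tomato: Loose beef tomato, red: broad, flat and ribbed, 62 to 63 mm across, 36 mm high, about 160 g, green star on top; the widest of the four. Origin: centre of its flat underside; z up through the stalk. It may stand at any yaw.
- salad_tomato: Loose salad tomato, red: smooth and round, 48 mm across, 44 mm high, about 100 g, green star on top; the tallest of the four. Origin: centre of its flat underside; z up. Any yaw.
- plum_tomato: Loose plum tomato, red: egg-shaped, lying on its side on a flattened belly, 66 mm long along its x axis, 38 mm across (y), 38 mm high, about 80 g, green star at its +x end. Origin: centre of its underside; z up. Lies at any yaw; grip it across y.
- cocktail_tomato: Loose cocktail tomato, red: small and round, 32 mm across, 30 mm high, about 30 g, green star on top; the smallest of the four. Origin: centre of its flat underside; z up. Any yaw.
- beef_tray: Fixed slatted wooden tray 190 x 130 mm (x -50 to +140, y +-65), flat top 12 mm high; a strip 8 wide, 6 mm high along each short end, none on the long sides. White paper round, 72 mm across, on the half nearer the robot; origin under its centre, at counter height. Two fixed beef tomatoes (ribbed, 36 high) on the far half at x 94, y +-32.5 mm. Its +x points away from the robot, yaw within 0.1 rad.
- salad_tray: Fixed slatted wooden tray 190 x 130 mm (x -50 to +140, y +-65), flat top 12 mm high; a strip 8 wide, 6 mm high along each short end, none on the long sides. White paper round, 72 mm across, on the half nearer the robot; origin under its centre, at counter height. Two fixed salad tomatoes (round, 44 high) on the far half at x 94, y +-32.5 mm. Its +x points away from the robot, yaw within 0.1 rad.
- plum_tray: Fixed slatted wooden tray 190 x 130 mm (x -50 to +140, y +-65), flat top 12 mm high; a strip 8 wide, 6 mm high along each short end, none on the long sides. White paper round, 72 mm across, on the half nearer the robot; origin under its centre, at counter height. Two fixed plum tomatoes (along x, 38 high) on the far half at x 94, y +-32.5 mm. Its +x points away from the robot, yaw within 0.1 rad.
- cocktail_tray: Fixed slatted wooden tray 190 x 130 mm (x -50 to +140, y +-65), flat top 12 mm high; a strip 8 wide, 6 mm high along each short end, none on the long sides. White paper round, 72 mm across, on the half nearer the robot; origin under its centre, at counter height. Two fixed cocktail tomatoes (small, 30 high) on the far half at x 94, y +-32.5 mm. Its +x points away from the robot, yaw within 0.1 rad.
- onion: Bystander, loose: a golden-brown onion, 40 mm across, 43 mm high with its pointed neck, among the loose tomatoes. Origin: centre of its underside. Do not disturb.
- potato: Bystander, loose: a pale brown oval potato, 52 mm long (x), 38 across, 38 high, among the loose tomatoes. Origin: centre of its underside. Do not disturb. (A fixed stand with a blank card, 40 x 36 mm, 52 high, stands in another gap of that row. Onion, potato and stand are at least 30 mm clear of the tomatoes' sides.)
There are look-alikes about, which are no part of the job. Leave any blue, pink or yellow look-alike of the beef_tomato alone.

How it is judged:
By the outcome, as a careful person would: the job done as asked, in the order asked, and still so for the second after the job is handed in, with the robot touching nothing.
It also fails if it takes over 96 s, if anything falls off the work surface, if the arm or the gripper's body presses on something with over 40 N, if the wrist force passes 120 N, or if a joint passes its speed limit or range.

## Robot

A 7-joint arm with a two-finger parallel gripper is mounted at the origin on the work surface. World frame = base frame: x ahead of the robot, y to its left, z up, the work surface at z = 0. Lengths are in m, angles in rad, forces in N, time in s.
With the tool pointing down it reaches from about 0.425 to 0.95 m from the base axis. Payload 16.7 kg.
Tool frame: the origin (TCP) lies on the centre line of the jaws, within the pads' length; the fingertips stand 8 mm ahead of it and the grasp point (between the pads) lies 11 mm behind it; z points along the fingers, y is the direction in which the jaws open and shut (so a half turn about z gives the same grasp; the last joint's range is limited). The gripper opens to 94 mm and grips with 3 to 60 N. Pads are 16 mm wide; open, the fingers measure 119 mm over their backs; the gripper's body (75 mm by 177 mm) begins 78 mm behind the grasp point.
Start: joints at [-1.278, 0.426, 0.074, 1.606, -0.034, 1.111, -0.067], TCP at [0.289, 0.61, 0.213] pointing down, gripper open.
Joint ranges: [-2.85, 2.85], [-0.5, 2.14], [-1.23, 1.37], [0.21, 2.46], [-1.02, 4.16], [0.16, 2.05], [-2.73, 2.73]. Speed limits (rad/s): [1.89, 1.89, 2.39, 2.39, 3.01, 3.01, 3.01].

## Interface

Orientations are given as a unit quaternion [x, y, z, w].
In Python, from bench import get_state, snapshot, camera_params, finish_job gives the robot as it stands.
- The arm moves only by the tool play_rows, never from a script. Its argument "motion" is text: rows parted by semicolons, each of 5 numbers parted by spaces: the shift along the world's x, y, z in mm, then the turn about the world's z in rad, then the closure, from 0 (fully open) to 1 (shut). In form: x y z turn jaw; .... A call has 1 to 10 rows; each row is the pose to reach, as a shift and turn from the pose commanded when the call began; what a row does not reach only later rows make up. A row lasts 1/10 s, in which the tool goes at most 50 mm and 8.59 degrees, less where a joint would pass 70% of its speed; a pose out of reach is approached as far as the arm can. A call with a gripper value outside its range is refused whole. The fingers move at their own pace and stop on an object; the grip force is fixed at half the most. Time passes only in rows, so rows that repeat a pose let the fingers close. It gives the time, the measured TCP pose, the force and the opening at its end, in the units of the state.
- get_state(): the state, without advancing time (a new reading comes with each control period).
- snapshot(name): name is "scene" or "top" or "wrist"; returns the picture (384x512x3 uint8, red, green, blue); there is no depth.
- camera_params(name): a dict with "K" (3x3 intrinsics, pixels), "rvec" (rotation vector, rad) and "tvec" (3), from world to camera coordinates, as OpenCV has them. Camera axes: x right, y down, z forward; pixel columns grow to the right and rows downward; lengths in m; the calibration is good to about 2 mm. A picture is of the moment at which its call begins: read the wrist's pose just before it. camera_params takes no time and is no camera call; for the wrist camera it gives the pose at the moment of the call.
- finish_job(): hands the job in, once; it reports no verdict.
The state is a dict: "clock": time; "q": joint angles; "joint_velocities": joint speeds; "effort": joint torques, N m; "position": TCP position; "orientation": TCP orientation; "contact_force": force on the tool from outside, world axes, zero at the start; "torque": the same for the moment, N m; "finger_gap": opening from 0.0 (shut) to 1.0 (fully open).
Only numpy, scipy, OpenCV 4.12 (cv2) and the standard library are available. Lean on these libraries where they do the work, as an engineer would, in place of code of your own. Each camera call takes 0.05 s, during which the arm holds its last target.

## Working session

There is one attempt and no reset: what is moved stays moved. The work goes in short steps, Python scripts to look and compute and a tool call to move; the robot and the scene stay as the last step left them, time stands still between calls to the robot, and variables do not carry over. Pictures are saved under pics/ and viewed, and the job is handed in when it is done.

Besides the shell and the picture viewer there is one more tool, called as name(argument=value, ...) on one line, values as JSON. play_rows: Moves the arm, as the interface text tells. Its arguments: {"type":"object","properties":{"motion":{"type":"string"}},"required":["motion"]}

```bash
mkdir -p pics; ls
python3 - <<'E'
from bench import *
import cv2
s=get_state();print(s)
for n in ["scene","top","wrist"]:
    p=camera_params(n);print(n,p)
    im=snapshot(n);cv2.imwrite(f"pics/{n}0.png",cv2.cvtColor(im,cv2.COLOR_RGB2BGR))
E
```

```text
pics
{'clock': 0.0, 'q': array([-1.27750259,  0.42676169,  0.07385468,  1.6066195 , -0.03412179,
        1.11080213, -0.06708185]), 'joint_velocities': array([-1.42417767e-03,  5.99994062e-06,  2.34658545e-04, -4.17380557e-04,
        4.87187569e-04,  1.80151860e-03, -1.05483564e-03]), 'effort': array([ 2.07968507e-03, -9.35820007e+01,  3.66784126e+00, -4.54172730e+01,
       -4.89392260e-02,  2.03491043e-02,  1.96883293e-04]), 'position': array([0.28904988, 0.60949142, 0.21275041]), 'orientation': array([ 2.19605748e-01,  9.75588475e-01, -6.57097764e-04, -1.05440725e-04]), 'contact_force': array([-0.17862024, -0.2639026 , -0.12896262]), 'torque': array([-0.00549067,  0.01610086, -0.05815176]), 'finger_gap': 1.0026253794483868}
scene {'K': array([[426.21713106,   0.        , 250.90463955],
       [  0.        , 426.21713106, 190.49871273],
       [  0.        ,   0.        ,   1.        ]]), 'rvec': array([ 1.55974128,  1.9821446 , -0.81322863]), 'tvec': array([ 0.10500397, -0.2759491 ,  1.2972394 ])}
top {'K': array([[355.68599614,   0.        , 257.90722645],
       [  0.        , 355.68599614, 188.27964685],
       [  0.        ,   0.        ,   1.        ]]), 'rvec': array([ 2.17196816, -2.16720384,  0.08109278]), 'tvec': array([0.01891505, 0.47157472, 0.8942832 ])}
wrist {'K': array([[265.10105871,   0.        , 256.27999047],
       [  0.        , 265.10105871, 195.45287725],
       [  0.        ,   0.        ,   1.        ]]), 'rvec': array([-2.44029548, -1.5421643 , -0.22548385]), 'tvec': array([-0.67342932, -0.02971514,  0.39256114])}
```

View pics/top0.png

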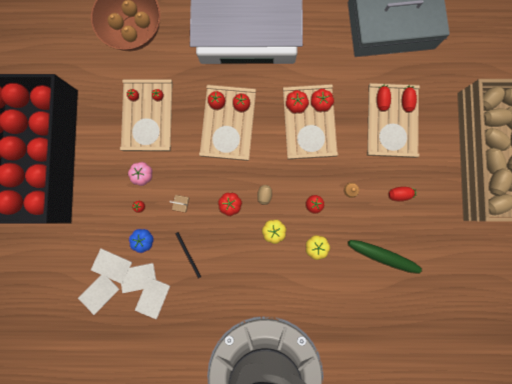

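View pics/scene0.png

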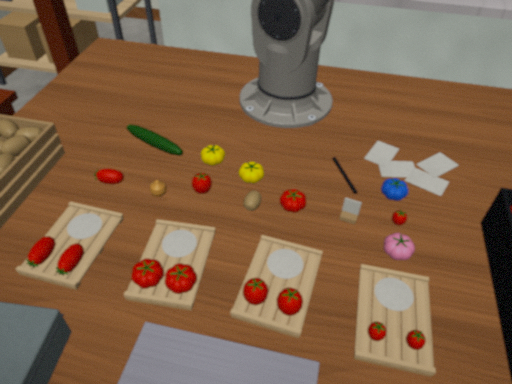

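View pics/wrist0.png

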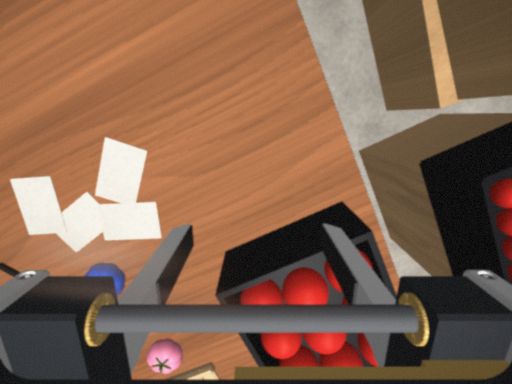

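```bash
cat > h.py <<'E'
import numpy as np,cv2
from bench import *
def cam(n):
    p=camera_params(n);R,_=cv2.Rodrigues(p["rvec"]);return p["K"],R,np.array(p["tvec"]).ravel()
def ray(c,uv,z):
    K,R,t=c;d=R.T@np.linalg.inv(K)@np.array([uv[0],uv[1],1.]);o=-R.T@t
    return (o+d*(z-o[2])/d[2])
def proj(c,P):
    K,R,t=c;q=K@(R@np.array(P)+t);return q[:2]/q[2]
def redmask(im):
    h=cv2.cvtColor(im,cv2.COLOR_BGR2HSV)
    a=cv2.inRange(h,(0,170,60),(6,255,255))|cv2.inRange(h,(172,170,60),(180,255,255))
    return a
E
python3 - <<'E'
from h import *
for n in["top","scene"]:
    c=cam(n);im=cv2.imread(f"pics/{n}0.png")
    print(n,proj(c,get_state()["position"]),-c[1].T@c[2])
    m=cv2.morphologyEx(redmask(im),cv2.MORPH_CLOSE,np.ones((5,5)))
    N,l,st,ce=cv2.connectedComponentsWithStats(m)
    for i in range(1,N):
        if 40<st[i,4]<900: print(n,st[i],ce[i].round(1),ray(c,ce[i],.02).round(4))
    h=cv2.cvtColor(im,cv2.COLOR_BGR2HSV)
    m=cv2.inRange(h,(0,0,170),(180,45,255))
    N,l,st,ce=cv2.connectedComponentsWithStats(m)
    for i in range(1,N):
        if 200<st[i,4]<3000: print("white",n,st[i],ce[i].round(1),ray(c,ce[i],.012).round(4))
im=cv2.imread("pics/top0.png")
cv2.imwrite("pics/crop1.png",cv2.resize(im[75:225,120:320],None,fx=4,fy=4,interpolation=cv2.INTER_CUBIC))
cv2.imwrite("pics/crop2.png",cv2.resize(im[75:225,270:430],None,fx=4,fy=4,interpolation=cv2.INTER_CUBIC))
E
```

```text
top [-36.46710526 269.6359775 ] [0.39069271 0.00729305 0.93262476]
top [377  87  14  24 270] [383.6  98.2] [ 0.7093 -0.3089  0.02  ]
top [127  89  11  11  88] [132.5  94.4] [0.7209 0.3531 0.02  ]
top [152  89  11  11  93] [157.   94.4] [0.7209 0.2879 0.02  ]
top [286  89  48  24 787] [309.4 100.5] [ 0.7034 -0.1147  0.02  ]
top [402  88  14  24 271] [408.8  99.2] [ 0.7065 -0.3746  0.02  ]
top [208  92  17  17 230] [216.1  99.9] [0.7056 0.131  0.02  ]
top [233  94  17  17 227] [241.  102.1] [0.6995 0.065  0.02  ]
top [389 187  25  14 302] [400.9 193.4] [ 0.4591 -0.346   0.02  ]
top [218 193  24  23 423] [229.5 203.6] [0.432  0.0928 0.02  ]
top [306 195  18  18 259] [314.6 203.6] [ 0.4325 -0.1253  0.02  ]
top [132 201  13  11 115] [138.2 206. ] [0.4252 0.3283 0.02  ]
white top [196  47 101   8 790] [245.6  50.4] [0.8449 0.0543 0.012 ]
white top [132 119  28  26 559] [145.5 131.4] [0.6232 0.3182 0.012 ]
white top [297 125  28  27 572] [310.7 138. ] [ 0.6052 -0.1182  0.012 ]
white top [379 124  28  27 574] [392.7 136.6] [ 0.6087 -0.3326  0.012 ]
white top [213 126  27  27 566] [225.7 138.
[... 560 characters left out ...]
 0.02  ]
scene [ 58 244  25  28 435] [ 70.3 257.2] [ 0.6971 -0.313   0.02  ]
scene [244 279  24  25 411] [255. 292.] [0.6869 0.062  0.02  ]
scene [278 289  24  26 430] [289.1 302.4] [0.6933 0.1277 0.02  ]
scene [369 323  17  17 174] [376.1 332.4] [0.7153 0.2852 0.02  ]
scene [407 331  18  18 186] [414.7 340.9] [0.7156 0.3504 0.02  ]
white scene [ 366  142   90   53 1812] [412.1 167.5] [0.2413 0.363  0.012 ]
white scene [ 67 213  35  26 674] [ 84.  225.7] [ 0.6104 -0.333   0.012 ]
white scene [162 230  35  27 742] [178.9 243.1] [ 0.6061 -0.1191  0.012 ]
white scene [267 249  36  30 838] [284.8 263.3] [0.6036 0.1043 0.012 ]
white scene [375 278  38  33 972] [393.6 293.8] [0.6234 0.3171 0.012 ]
```

View pics/crop1.png

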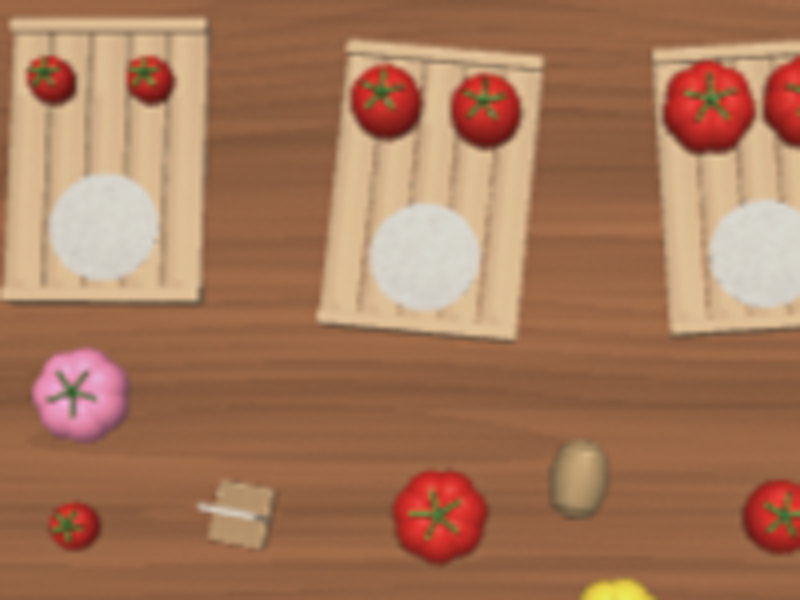

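View pics/crop2.png

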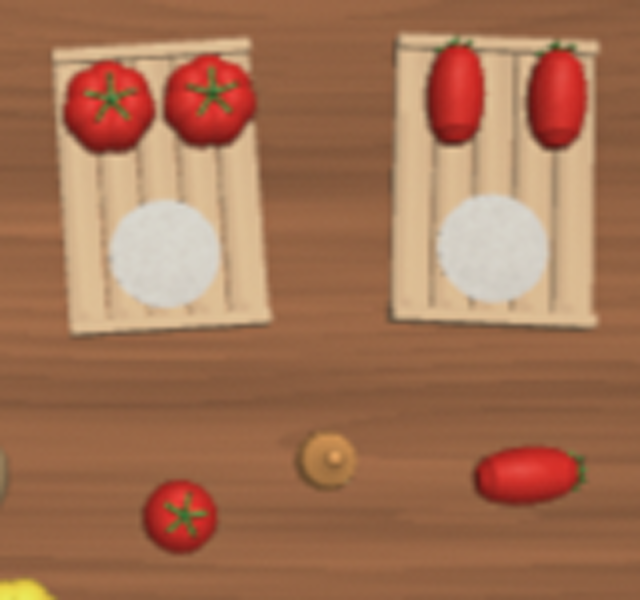

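```bash
cat >> h.py <<'E'
def obj(im,uv,r=22,red=True):
    u,v=map(int,uv);x0,y0=max(u-r,0),max(v-r,0);b=cv2.resize(im[y0:v+r,x0:u+r],None,fx=4,fy=4,interpolation=cv2.INTER_CUBIC)
    h=cv2.cvtColor(b,cv2.COLOR_BGR2HSV)
    m=cv2.inRange(h,(0,185,35),(7,255,255))|cv2.inRange(h,(170,150,35),(180,255,255))
    m=cv2.morphologyEx(m,cv2.MORPH_OPEN,np.ones((5,5)))
    N,l,st,ce=cv2.connectedComponentsWithStats(m);k=l if 0 else None
    d=[np.hypot(*(ce[i]-np.array([4*(u-x0),4*(v-y0)])))if st[i,4]>300 else 1e9 for i in range(1,N)]
    i=1+int(np.argmin(d));cs,_=cv2.findContours((l==i).astype(np.uint8),cv2.RETR_EXTERNAL,cv2.CHAIN_APPROX_NONE)
    hu=cv2.convexHull(max(cs,key=cv2.contourArea));M=cv2.moments(hu)
    c=np.array([M["m10"],M["m01"]])/M["m00"]
    f=lambda p:(np.array(p)+.5)/4-.5+[x0,y0]
    return f(c),cv2.minAreaRect(hu),f(hu[:,0])
def tri(c1,p1,c2,p2):
    P=[np.array(c[0])@np.c_[c[1],c[2]] for c in(c1,c2)]
    X=cv2.triangulatePoints(P[0],P[1],np.array(p1,float).reshape(2,1),np.array(p2,float).reshape(2,1)).ravel();return X[:3]/X[3]
E
python3 - <<'E'
from h import *
T,S=cam("top"),cam("scene");a=cv2.imread("pics/top0.png");b=cv2.imread("pics/scene0.png")
for n,p,q,z in[("cock",(138,206),(398,219),.015),("beef",(230,204),(293,201),.018),("salad",(315,204),(201,184),.022),("plum",(401,193),(109,176),.019),("fixsalL",(216,100),(289,302),.034),("fixsalR",(241,102),(255,292),.034)]:
    c1,r1,h1=obj(a,p);c2,r2,h2=obj(b,q)
    print(n,c1.round(1),np.round(np.array(r1[1])/4,1),"ang",round(r1[2]),"top",ray(T,c1,z)[:2].round(4),"scene",ray(S,c2,z)[:2].round(4),"tri",tri(T,c1,S,c2).round(4))
    if n=="plum":
        P=np.array([ray(T,x,.019)[:2] for x in h1]);Q=np.float32([P]) ;(cc,sz,an)=cv2.minAreaRect(P.astype(np.float32));vx=cv2.fitEllipse((P*1000).astype(np.float32));print("plum world",cc,sz,an,vx)
def tray(im,c,w):
    h=cv2.cvtColor(im,cv2.COLOR_BGR2HSV);
def axis(im): pass
# other objects
h=cv2.cvtColor(a,cv2.COLOR_BGR2HSV)
for n,p in[("onion",(352,190)),("potato",(265,194)),("stand",(180,204)),("yel1",(274,231)),("yel2",(318,247)),("pink",(140,174)),("blue",(141,241)),("pen",(179,234))]:
    print(n,ray(T,p,.02)[:2].round(3))
E
```

```text
cock [139.1 205.8] [11.   8.8] ang 77 top [0.4261 0.3277] scene [0.4274 0.3278] tri [0.4262 0.3281 0.0138]
beef [229.5 203.5] [22.2 22.8] ang 90 top [0.4323 0.0931] scene [0.4327 0.0917] tri [0.4324 0.0923 0.0179]
salad [314.7 203.6] [17.3 17.3] ang 45 top [ 0.4324 -0.1252] scene [ 0.4342 -0.1253] tri [ 0.4326 -0.1258  0.0203]
plum [401.2 193.3] [13.4 25.1] ang 86 top [ 0.4593 -0.3472] scene [ 0.4589 -0.3477] tri [ 0.4593 -0.3472  0.0195]
plum world (0.45939552783966064, -0.3473665714263916) (0.034529563039541245, 0.06405069679021835) 2.322397232055664 ((459.381103515625, -347.10052490234375), (35.463932037353516, 68.07713317871094), 5.976369380950928)
fixsalL [216.2 100.1] [15.6 15.8] ang 62 top [0.7001 0.1287] scene [0.7002 0.128 ] tri [0.7001 0.1283 0.0341]
fixsalR [241.1 102.3] [15.5 16.1] ang 66 top [0.6941 0.0639] scene [0.6959 0.0641] tri [0.6948 0.0639 0.0321]
onion [ 0.468 -0.221]
potato [0.457 0.002]
stand [0.431 0.22 ]
yel1 [ 0.362 -0.021]
yel2 [ 0.323 -0.133]
pink [0.508 0.326]
blue [0.336 0.318]
pen [0.354 0.221]
```

play_rows(motion="20 -40 0 0.07 0.1; 40 -80 0 0.14 0.1; 60 -120 0 0.21 0.2; 80 -160 0 0.28 0.3; 100 -200 -20 0.35 0.4; 120 -240 -40 0.4 0.4; 137 -279 -60 0.443 0.4; 137 -279 -60 0.443 0.4; 137 -279 -60 0.443 0.4; 137 -279 -60 0.443 0.4")

```text
clock: 1.15
position: [0.4259, 0.332, 0.1538]
orientation: [-0.0, 1.0, 0.0, 0.0]
contact_force: [0.3, 1.2, -0.2]
finger_gap: 0.601
```

Run:
```python
from h import *
s=get_state();c=cam("wrist");print(s["position"],s["orientation"],s["contact_force"],s["q"])
im=snapshot("wrist")[:,:,::-1].copy();print(proj(c,s["position"]),"cocktail exp",proj(c,(.426,.33,.015)))
cv2.imwrite("pics/w1.png",im)
```

```text
[0.42593492 0.33200278 0.15380542] [-4.26629867e-04  9.99999859e-01  3.08152215e-04  7.49052986e-05] [ 0.33409173  1.2198324  -0.20791114] [-0.86066566  0.27218869  0.09384643  1.97336398 -0.03267906  0.89690351
  0.82177816]
[258.06516176 239.55806072] cocktail exp [255.44149636 188.43926279]
```

View pics/w1.png

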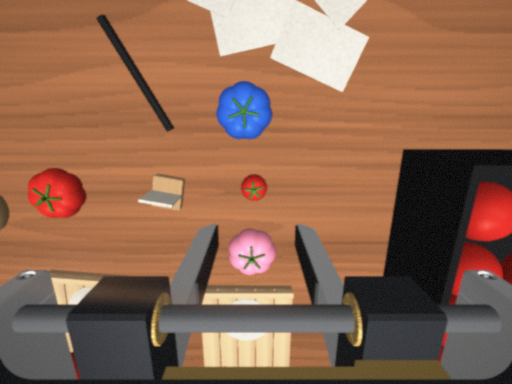

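The wrist view shows the cocktail tomato at (254,188), the pink look-alike at (252,251), the blue one at (244,110) and the beef tomato at (57,193). Next I cast these pixels to world positions.

Run:
```python
from h import *
c=cam("wrist");im=cv2.imread("pics/w1.png");s=get_state();print(s["position"])
for p,z in(((254,188),.015),((57,193),.018)):
    u,_,_=obj(im,p,34);print(u,ray(c,u,z))
h=cv2.cvtColor(im,cv2.COLOR_BGR2HSV);print(ray(c,(254,187.7),.015))
```

```text
[0.42585385 0.33225751 0.15387964]
[253.56687337 186.67195387] [0.42371638 0.3279973  0.015     ]
[ 55.84132988 193.05750186] [0.43088917 0.08976235 0.018     ]
[0.42500386 0.32851898 0.015     ]
```

play_rows(motion="0 -2 -20 0 0.4; 0 -3 -55 0 0.4; 0 -3 -90 0 0.4; 0 -3 -115 0 0.4; 0 -3 -130 0 0.4; 0 -3 -138 0 0.4; 0 -3 -142 0 0.4; 0 -3 -142 0 0.4; 0 -3 -142 0 0.4; 0 -3 -142 0 0.4")

```text
clock: 2.2
position: [0.4266, 0.3283, 0.0123]
orientation: [-0.0, 1.0, 0.0, 0.0]
contact_force: [0.5, -0.4, 1.1]
finger_gap: 0.599
```

play_rows(motion="0 0 0 0 0.6; 0 0 0 0 0.8; 0 0 0 0 1; 0 0 0 0 1; 0 0 0 0 1; 0 0 0 0 1; 0 0 0 0 1")

```text
clock: 2.9
position: [0.4263, 0.3279, 0.0115]
orientation: [-0.0, 1.0, 0.0, 0.0]
contact_force: [-0.6, 0.1, 3.5]
finger_gap: 0.319
```

play_rows(motion="0 0 8 0 1; 0 0 25 0 1; 0 0 55 0 1; 20 0 80 0 1; 50 -2 90 0 1; 85 -4 90 0 1; 120 -6 90 0 1; 155 -8 90 0 1; 182 -10 90 0 1; 198 -10 85 0 1")

```text
clock: 3.9
position: [0.6267, 0.3169, 0.0973]
orientation: [0.001, 1.0, -0.0, 0.001]
contact_force: [-0.7, 0.3, -0.6]
finger_gap: 0.32
```

Run:
```python
from h import *
s=get_state();print(s["position"],s["finger_gap"],s["contact_force"])
c=cam("wrist");im=snapshot("wrist")[:,:,::-1].copy();cv2.imwrite("pics/w2.png",im);print(proj(c,(.6233,.3177,.012)),proj(c,s["position"]))
```

```text
[0.62665152 0.31694363 0.09727949] 0.3202566313930229 [-0.70012481  0.32381955 -0.58302891]
[258.16405788 198.94474113] [258.08462294 239.6009251 ]
```

View pics/w2.png

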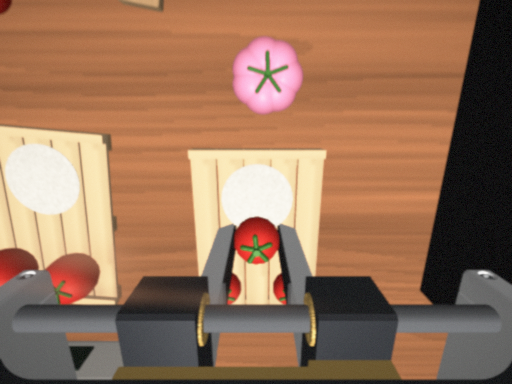

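play_rows(motion="0 0 -20 0 1; 0 0 -40 0 1; 0 0 -55 0 1; 0 0 -64 0 1; 0 0 -68 0 1; 0 0 -70 0 1; 0 0 -71 0 1; 0 0 -72 0 1; 0 0 -72 0 1; 0 0 -72 0 1")

```text
clock: 4.95
position: [0.6244, 0.3179, 0.0248]
orientation: [-0.0, 1.0, 0.0, 0.0]
contact_force: [0.2, -0.4, -0.2]
finger_gap: 0.319
```

play_rows(motion="0 0 -0.5 0 1; 0 0 -1 0 1; 0 0 -1 0 1; 0 0 -1 0 0.65; 0 0 -1 0 0.6; 0 0 -1 0 0.5; 0 0 -1 0 0.4; 0 0 -1 0 0.4; 0 0 5 0 0.4; 0 0 20 0 0.4")

```text
clock: 5.95
position: [0.6235, 0.3175, 0.0441]
orientation: [-0.0, 1.0, -0.001, -0.001]
contact_force: [-0.6, -0.3, -0.3]
finger_gap: 0.598
```

play_rows(motion="0 0 30 0 0.4; -15 -15 65 0 0.3; -45 -50 90 0 0.2; -75 -85 90 0 0.15; -105 -120 90 0 0.15; -135 -155 90 0 0.15; -165 -190 90 0 0.15; -185 -215 90 0 0.15; -192 -225 90 0 0.15; -192 -225 90 0 0.15")

```text
clock: 6.95
position: [0.4322, 0.0921, 0.1356]
orientation: [0.001, 1.0, 0.0, 0.001]
contact_force: [0.6, 0.6, -0.0]
finger_gap: 0.853
```

Run:
```python
from h import *
s=get_state();print(s["position"],s["finger_gap"],s["contact_force"],s["q"])
c=cam("wrist");im=snapshot("wrist")[:,:,::-1].copy();cv2.imwrite("pics/w3.png",im)
e=proj(c,(.4324,.092,.018));u,_,h=obj(im,e,45);print(e,u,ray(c,u,.018),h.min(0),h.max(0))
t=snapshot("top")[:,:,::-1].copy();cv2.imwrite("pics/t3.png",t)
```

```text
[0.43219195 0.09205207 0.13562834] 0.8525224404711554 [ 0.55998603  0.56331174 -0.02433637] [-0.51230001  0.13933787  0.17059159  2.19634419 -0.03313552  0.80647247
  1.24881261]
[257.11102344 193.34358805] [256.265955   192.41253544] [0.43129648 0.09104289 0.018     ] [229.625 165.875] [282.625 217.875]
```

View pics/w3.png

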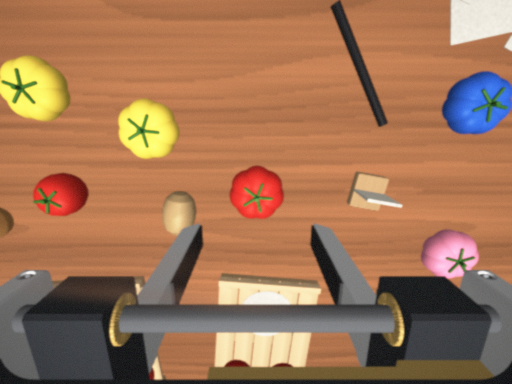

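View pics/t3.png

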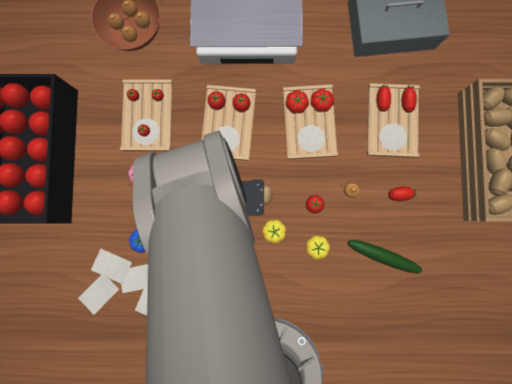

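The cocktail tomato sits on its round at (143,130) in the top view. The wrist view puts the ribbed beef tomato at (256,192), where I expected it. I'll descend to it.

play_rows(motion="0 0 -15 0 0.15; 0 -1 -45 0 0.15; 0 -1 -75 0 0.15; 0 -1 -98 0 0.15; 0 -1 -112 0 0.15; 0 -1 -119 0 0.15; 0 -1 -122 0 0.15; 0 -1 -123 0 0.15; 0 -1 -123 0 0.15; 0 -1 -123 0 0.15")

```text
clock: 8.05
position: [0.4327, 0.0921, 0.012]
orientation: [-0.0, 1.0, 0.0, 0.001]
contact_force: [0.9, 0.6, -0.7]
finger_gap: 0.85
```

play_rows(motion="0 0 0 0 0.25; 0 0 0 0 0.35; 0 0 0 0 0.6; 0 0 0 0 1; 0 0 0 0 1; 0 0 0 0 1; 0 0 0 0 1")

```text
clock: 8.75
position: [0.4324, 0.0919, 0.0117]
orientation: [-0.0, 1.0, 0.0, 0.0]
contact_force: [-1.2, -0.5, 7.0]
finger_gap: 0.644
```

play_rows(motion="0 0 8 0 1; 0 0 25 0 1; 0 0 55 0 1; 10 -12 80 0 1; 35 -40 90 0 1; 62 -75 90 0 1; 90 -110 90 0 1; 120 -145 90 0 1; 148 -180 90 0 1; 168 -204 90 0 1")

```text
clock: 9.75
position: [0.6013, -0.1151, 0.1019]
orientation: [0.001, 1.0, -0.0, 0.0]
contact_force: [-0.3, -0.1, -2.3]
finger_gap: 0.644
```

play_rows(motion="5 -6 0 0 1; 5 -6 -20 0 1; 5 -6 -42 0 1; 5 -6 -60 0 1; 5 -6 -70 0 1; 5 -6 -74 0 1; 5 -6 -76 0 1; 5 -6 -77 0 1; 5 -6 -77 0 1; 5 -6 -77 0 1")

```text
clock: 10.75
position: [0.6056, -0.1181, 0.0251]
orientation: [-0.0, 1.0, -0.0, 0.0]
contact_force: [0.0, -0.5, -1.6]
finger_gap: 0.641
```

play_rows(motion="0 0 -0.5 0 1; 0 0 -1 0 1; 0 0 -1 0 1; 0 0 -1 0 0.33; 0 0 -1 0 0.28; 0 0 -1 0 0.2; 0 0 -1 0 0.15; 0 0 -1 0 0.15; 0 0 5 0 0.15; 0 0 20 0 0.15")

```text
clock: 11.75
position: [0.6044, -0.1181, 0.0443]
orientation: [-0.0, 1.0, 0.0, -0.001]
contact_force: [-0.1, 0.8, 1.0]
finger_gap: 0.85
```

play_rows(motion="0 0 30 0 0.15; -10 0 65 0 0.2; -40 -2 90 0 0.28; -75 -3 90 0 0.28; -110 -5 90 0 0.28; -145 -6 90 0 0.28; -165 -7 90 0 0.28; -172 -7 90 0 0.28; -172 -7 90 0 0.28; -172 -7 90 0 0.28")

```text
clock: 12.75
position: [0.4345, -0.1251, 0.1351]
orientation: [-0.0, 1.0, -0.0, 0.001]
contact_force: [-0.2, 0.3, 0.3]
finger_gap: 0.717
```

Run:
```python
from h import *
s=get_state();print(s["position"],s["finger_gap"],s["contact_force"],s["q"])
c=cam("wrist");im=snapshot("wrist")[:,:,::-1].copy();cv2.imwrite("pics/w4.png",im)
e=proj(c,(.4326,-.1256,.022));u,_,h=obj(im,e,40);print(e,u,ray(c,u,.022),h.min(0),h.max(0))
t=snapshot("top")[:,:,::-1].copy();cv2.imwrite("pics/t4.png",t)
```

```text
[ 0.43452855 -0.12506344  0.13509246] 0.7172595076728483 [-0.24449409  0.32191752  0.2506549 ] [-0.1256583   0.15825488  0.29029981  2.18195888 -0.06256504  0.80745103
  1.77576965]
[256.81140499 192.64848029] [255.73999985 191.94314275] [ 0.43177952 -0.12679594  0.022     ] [235.125 170.625] [276.375 212.875]
```

View pics/w4.png

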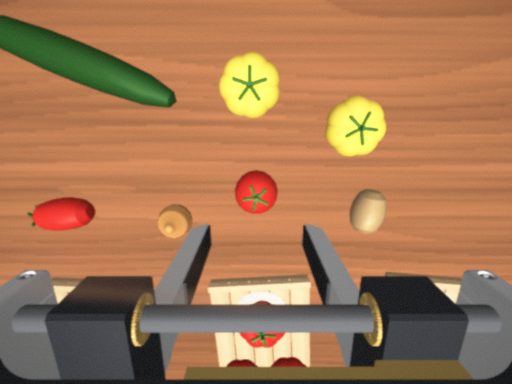

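View pics/t4.png

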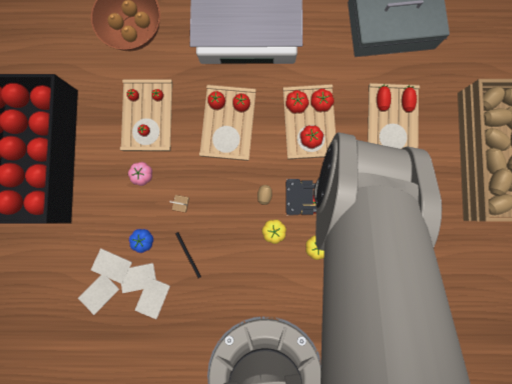

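The beef tomato is on its round at (312,136). The wrist view has the smooth salad tomato at (256,192), as expected.

play_rows(motion="0 0 -15 0 0.28; 0 -0.5 -45 0 0.28; 0 -0.5 -75 0 0.28; 0 -0.5 -98 0 0.28; 0 -0.5 -112 0 0.28; 0 -0.5 -119 0 0.28; 0 -0.5 -122 0 0.28; 0 -0.5 -123 0 0.28; 0 -0.5 -123 0 0.28; 0 -0.5 -123 0 0.28")

```text
clock: 13.85
position: [0.4337, -0.1257, 0.012]
orientation: [-0.0, 1.0, -0.0, 0.001]
contact_force: [-0.1, 0.6, -0.6]
finger_gap: 0.719
```

play_rows(motion="0 0 0 0 0.4; 0 0 0 0 0.5; 0 0 0 0 0.7; 0 0 0 0 1; 0 0 0 0 1; 0 0 0 0 1; 0 0 0 0 1")

```text
clock: 14.55
position: [0.4333, -0.1256, 0.0116]
orientation: [-0.0, 1.0, 0.0, 0.0]
contact_force: [-0.4, 0.4, 6.0]
finger_gap: 0.496
```

play_rows(motion="0 0 8 0 1; 0 0 25 0 1; 0 0 55 0 1; 10 12 80 0 1; 32 42 90 0 1; 60 80 90 0 1; 88 118 90 0 1; 116 156 90 0 1; 144 194 90 0 1; 164 222 90 0 1")

```text
clock: 15.55
position: [0.5984, 0.0993, 0.1018]
orientation: [-0.001, 1.0, 0.0, 0.0]
contact_force: [0.3, -0.4, -1.3]
finger_gap: 0.498
```

play_rows(motion="7 8.5 0 0 1; 7 8.5 -20 0 1; 7 8.5 -42 0 1; 7 8.5 -60 0 1; 7 8.5 -70 0 1; 7 8.5 -74 0 1; 7 8.5 -76 0 1; 7 8.5 -77 0 1; 7 8.5 -77 0 1; 7 8.5 -77 0 1")

```text
clock: 16.55
position: [0.6045, 0.1049, 0.0251]
orientation: [-0.0, 1.0, 0.0, 0.0]
contact_force: [0.3, -0.9, -0.7]
finger_gap: 0.494
```

play_rows(motion="0 0 -0.5 0 1; 0 0 -1 0 1; 0 0 -1 0 1; 0 0 -1 0 0.48; 0 0 -1 0 0.42; 0 0 -1 0 0.35; 0 0 -1 0 0.28; 0 0 -1 0 0.28; 0 0 5 0 0.28; 0 0 20 0 0.28")

```text
clock: 17.55
position: [0.6035, 0.1047, 0.0443]
orientation: [-0.0, 1.0, -0.0, -0.001]
contact_force: [-0.7, -0.3, 0.2]
finger_gap: 0.722
```

play_rows(motion="0 0 30 0 0.28; -5 -15 65 0 0.28; -20 -55 90 -0.1 0.28; -35 -95 90 -0.2 0.28; -50 -135 90 -0.32 0.28; -62 -175 90 -0.44 0.28; -75 -215 90 -0.56 0.28; -88 -255 90 -0.68 0.28; -100 -295 90 -0.8 0.28; -112 -335 90 -0.92 0.28")

```text
clock: 18.55
position: [0.4918, -0.2316, 0.1359]
orientation: [0.446, 0.895, 0.001, 0.001]
contact_force: [0.0, -0.2, 0.8]
finger_gap: 0.722
```

play_rows(motion="-10 -40 0 -0.12 0.28; -22 -75 0 -0.24 0.28; -28 -100 0 -0.36 0.28; -33 -112 0 -0.48 0.28; -33 -117 0 -0.56 0.28; -33 -117 0 -0.56 0.28; -33 -117 0 -0.56 0.28; -33 -117 0 -0.56 0.28")

```text
clock: 19.35
position: [0.4596, -0.3465, 0.1349]
orientation: [0.673, 0.74, 0.0, 0.0]
contact_force: [0.8, -0.2, 0.4]
finger_gap: 0.723
```

Run:
```python
from h import *
from scipy.spatial.transform import Rotation as Ro
s=get_state();R=Ro.from_quat(s["orientation"]).as_matrix();print(s["position"],"psi",np.degrees(np.arctan2(R[1,1],R[0,1])),s["finger_gap"],s["q"])
c=cam("wrist");im=snapshot("wrist")[:,:,::-1].copy();cv2.imwrite("pics/w5.png",im)
e=proj(c,(.4593,-.3472,.019));u,_,h=obj(im,e,55);print(e,u,ray(c,u,.019))
P=np.float32([ray(c,x,.019)[:2]*1000 for x in h]);print(cv2.fitEllipse(P),cv2.minAreaRect(P))
t=snapshot("top")[:,:,::-1].copy();cv2.imwrite("pics/t5.png",t)
```

```text
[ 0.45956656 -0.34651876  0.13486079] psi 5.379241802646912 0.7230928924713602 [ 0.01203691  0.41550861  0.66587724  1.93705023 -0.32564123  0.89687479
  0.93673855]
[256.08993434 193.45895475] [255.38064226 193.89036085] [ 0.45854944 -0.34777978  0.019     ]
((458.62469482421875, -348.8551330566406), (37.61295700073242, 68.0872573852539), 6.190845966339111) ((458.66943359375, -349.12139892578125), (36.74003982543945, 66.05883026123047), 6.2789812088012695)
```

View pics/w5.png

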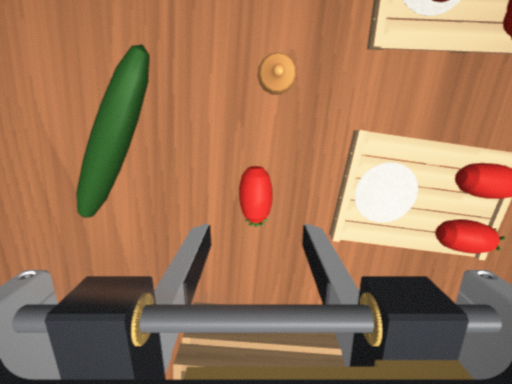

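View pics/t5.png

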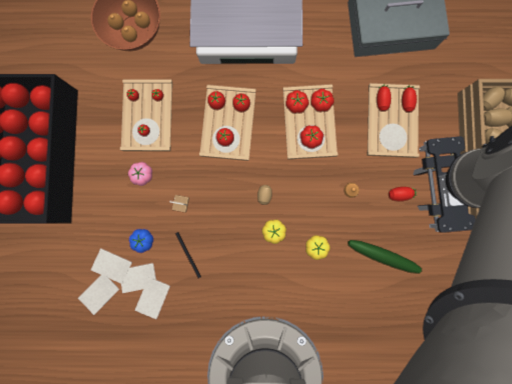

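The first three are seated, at (143,130), (225,137) and (312,136) in the top view. The wrist view shows the plum at (256,194), its star toward the bottom (−y), at about 6° yaw and lined up with the jaws.

play_rows(motion="0 0 -15 0.01 0.28; 0 -0.5 -45 0.01 0.28; 0 -0.5 -75 0.01 0.28; 0 -0.5 -98 0.01 0.28; 0 -0.5 -112 0.01 0.28; 0 -0.5 -119 0.01 0.28; 0 -0.5 -122 0.01 0.28; 0 -0.5 -123 0.01 0.28; 0 -0.5 -123 0.01 0.28; 0 -0.5 -123 0.01 0.28")

```text
clock: 20.45
position: [0.4597, -0.3478, 0.0122]
orientation: [0.67, 0.742, 0.0, 0.001]
contact_force: [-0.0, 0.2, -0.0]
finger_gap: 0.721
```

play_rows(motion="0 0 0 0 0.4; 0 0 0 0 0.5; 0 0 0 0 0.7; 0 0 0 0 1; 0 0 0 0 1; 0 0 0 0 1; 0 0 0 0 1; 0 0 0 0 1")

```text
clock: 21.25
position: [0.4593, -0.3476, 0.0115]
orientation: [0.671, 0.742, 0.0, -0.0]
contact_force: [0.4, 0.1, 1.8]
finger_gap: 0.392
```

play_rows(motion="0 0 8 0 1; 0 0 25 0 1; 0 0 55 0.05 1; 5 0 80 0.15 1; 25 2 90 0.28 1; 45 5 90 0.41 1; 65 7 90 0.54 1; 85 9 90 0.67 1; 105 11 90 0.8 1; 125 13 90 0.93 1")

```text
clock: 22.25
position: [0.5848, -0.3346, 0.1019]
orientation: [0.264, 0.964, -0.0, -0.0]
contact_force: [-0.7, -0.3, -0.9]
finger_gap: 0.39
```

play_rows(motion="12 1 0 0.13 1; 20 2 0 0.26 1; 25 2 0 0.38 1; 25 2 0 0.46 1; 25 2 0 0.49 1; 25 2 0 0.49 1; 25 2 -15 0.49 1; 25 2 -30 0.49 1")

```text
clock: 23.05
position: [0.6092, -0.3326, 0.0705]
orientation: [0.026, 1.0, -0.0, 0.0]
contact_force: [-0.4, 0.1, -0.9]
finger_gap: 0.392
```

Run:
```python
from h import *
s=get_state();print(s["position"],s["orientation"],s["finger_gap"])
im=snapshot("scene")[:,:,::-1];cv2.imwrite("pics/s6.png",cv2.resize(im[140:340,0:250],None,fx=3,fy=3))
```

```text
[ 0.60916924 -0.3325857   0.07047944] [ 2.56114719e-02  9.99671953e-01 -1.40857929e-04  1.39435700e-04] 0.3920848338778758
```

View pics/s6.png

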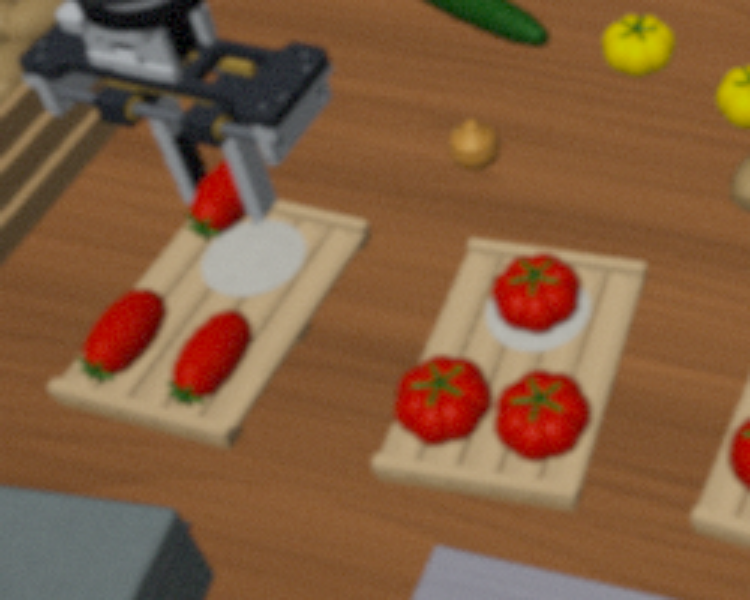

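play_rows(motion="0 0 -12 0 1; 0 0 -25 0 1; 0 0 -35 0 1; 0 0 -41 0 1; 0 0 -44 0 1; 0 0 -46 0 1; 0 0 -47 0 1; 0 0 -47 0 1; 0 0 -47.5 0 1; 0 0 -48 0 1")

```text
clock: 24.1
position: [0.6094, -0.3327, 0.0237]
orientation: [0.025, 1.0, -0.0, 0.0]
contact_force: [0.3, -0.7, -1.2]
finger_gap: 0.39
```

play_rows(motion="0 0 0 0 1; 0 0 0 0 0.58; 0 0 0 0 0.52; 0 0 0 0 0.45; 0 0 0 0 0.35; 0 0 0 0 0.35; 0 0 6 0 0.35; 0 0 25 0 0.35; 0 0 60 0 0.35; 0 0 100 0 0.35")

```text
clock: 25.1
position: [0.6085, -0.3323, 0.1241]
orientation: [0.025, 1.0, 0.0, -0.001]
contact_force: [1.1, 0.0, -0.2]
finger_gap: 0.652
```

play_rows(motion="-20 -5 20 0 0.35; -60 -20 40 0 0.35; -100 -40 60 0 0.35; -140 -50 70 0 0.35; -160 -50 70 0 0.35; -160 -50 70 0 0.35; -160 -50 70 0 0.35")

```text
clock: 25.8
position: [0.4495, -0.3826, 0.1941]
orientation: [0.025, 1.0, -0.0, 0.001]
contact_force: [0.8, 0.3, 0.2]
finger_gap: 0.648
```

Run:
```python
from h import *
s=get_state();print(s["clock"],s["position"],s["contact_force"])
T,S=cam("top"),cam("scene")
a=snapshot("top")[:,:,::-1].copy();b=snapshot("scene")[:,:,::-1].copy();cv2.imwrite("pics/t7.png",a);cv2.imwrite("pics/s7.png",b)
for n,x,y,z in[("cock",.6233,.3177,.027),("salad",.6033,.1048,.034),("beef",.6056,-.1187,.030),("plum",.6095,-.3328,.031)]:
    P=[]
    for c,im in((T,a),(S,b)):
        u,_,_=obj(im,proj(c,(x,y,z)),20);P.append(u)
    print(n,(x,y),[ray(c,u,z)[:2].round(4) for c,u in zip((T,S),P)],tri(T,P[0],S,P[1]).round(4))
```

```text
25.8 [ 0.44951547 -0.38263619  0.19411126] [0.83157344 0.29270753 0.15496894]
cock (0.6233, 0.3177) [array([0.6218, 0.3149]), array([0.6257, 0.3165])] [0.6228 0.3171 0.0226]
salad (0.6033, 0.1048) [array([0.6038, 0.1058]), array([0.6048, 0.1054])] [0.6041 0.1055 0.0331]
beef (0.6056, -0.1187) [array([ 0.6057, -0.1176]), array([ 0.6053, -0.1187])] [ 0.6057 -0.1181  0.0306]
plum (0.6095, -0.3328) [array([ 0.6103, -0.3325]), array([ 0.608 , -0.3338])] [ 0.6098 -0.3319  0.0334]
```

View pics/t7.png

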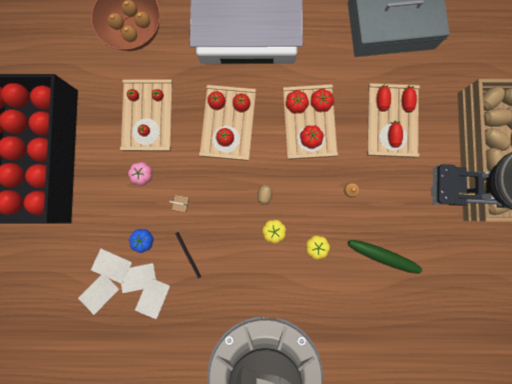

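View pics/s7.png

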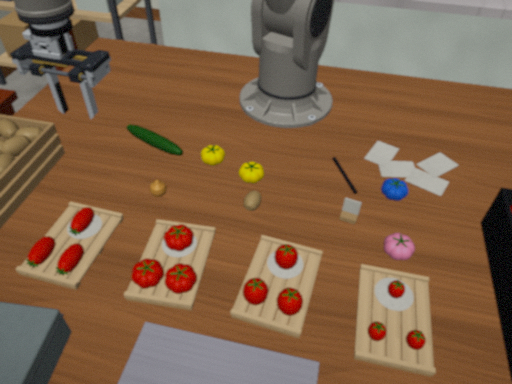

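All four tomatoes sit upright on their rounds, and the arm is clear. The onion, potato, stand and look-alikes are where they were. I'm handing in the job.

```bash
python3 -c "
from bench import *
print(finish_job())"
```

```text
the job is handed in; nothing more can be done
None
```

I moved the cocktail, beef, salad and plum tomatoes, in that order, each onto the middle of the paper round on its own kind's tray. All four are the same way up as before. I turned the plum so its star points away from the robot, like the two already on that tray. The job was handed in at about 26 s, and the wrist force readings stayed at or below about 7 N.

- **Placement:** a final two-camera check put each tomato within about 1 mm of the measured centre of its round. The single-view readings for the cocktail tomato differed by about 4 mm, because its colour outline is small and partly shaded. Camera calibration is only good to about 2 mm.
- **Surroundings:** in the last pictures the onion, potato, stand and blue, pink and yellow look-alikes stood where they were. The gripper was well clear of everything, and no check failed.

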